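Open the bench suction post before carving

ROBOT

A 6-joint arm with a two-finger parallel gripper is mounted at the origin on the work surface. World frame = base frame: x ahead of the robot, y to its left, z up, the work surface at z = 0. Lengths are in mm, angles in rad, forces in N, time in s.
With the tool pointing down it reaches from about 250 to 800 mm from the base axis. Payload 3.9 kg.
Tool frame: the origin (TCP) lies at the very end of the fingers, on their centre line; the grasp point (between the pads) lies 19 mm behind it; x points along the fingers, z is the direction in which the jaws open and shut, and the axes are right-handed (so a half turn about x gives the same grasp; the last joint's range is limited). The gripper opens to 85 mm and grips with 20 to 120 N. Pads are 22 mm wide; open, the fingers measure 114 mm over their backs; the gripper's body (76 mm by 85 mm) begins 54 mm behind the grasp point. The pads swing forward as they close: fully open they stand 13 mm farther back than shut.
Start: joints at [-1.167, 0.26, -0.138, 1.173, 0, 1.571], TCP at [206.275, -482.769, 231.304] pointing down, gripper open.
Joint ranges: [-2.78, 2.78], [-0.83, 1.72], [-1.28, 1.37], [-1.9, 2.12], [-1.57, 1.48], [-3.14, 3.14]. Speed limits (rad/s): [2.57, 2.57, 3.14, 3.14, 3.14, 3.14].

INTERFACE

Orientations are given as a unit quaternion [w, x, y, z].
In Python, from station import env gives the robot as it stands.
- The arm moves only by the tool jog_arm, never from a script. Its argument "commands" is a list of rows, each an object with "hand": the opening, from 0 (shut) to 1 (fully open); "translation": the shift along the world's x, y, z in m, a list of three; "delta_rot": the turn, a rotation vector about the world's x, y, z in rad, a list of three. A call has 1 to 20 rows; each row shifts and turns the commanded pose from where the row before left it; what a row does not reach is not made up. A row lasts 1/12 s, in which the tool goes at most 41.7 mm and 7.16 degrees, less where a joint would pass 70% of its speed; a pose out of reach is approached as far as the arm can. A call is refused whole if a number of a shift passes 0.0417 or a number of a turn 0.125, either way. A call with a gripper value outside its range is refused whole. The fingers move at their own pace and stop on an object; "force" is the grip in N (left out, the last holds). Time passes only in rows, so rows that do not move let the fingers close. It gives the time, the measured TCP pose, the force and the opening at its end, in the units of the state.
- env.sense(): the state, without advancing time (a new reading comes with each control period).
- env.read_camera(name): name is "scene" or "side" or "wrist"; returns a dict with "image" (400x640x3 uint8, red, green, blue), "z_map" (400x640 float32, mm along the optical axis (not along the pixel's ray), 0 where there is no reading), "intrinsics" (3x3 intrinsics, pixels), "extrinsics" (4x4, takes a point from camera to world coordinates). Camera axes: x right, y down, z forward; pixel columns grow to the right and rows downward; lengths in mm; the calibration is good to about 2 mm. A picture is of the moment at which its call begins.
- env.hand_in(): hands the job in, once; it reports no verdict.
The state is a dict: "clock": time; "qpos": joint angles; "joint_velocities": joint speeds; "effort": joint torques, N m; "eef_pos": TCP position; "tcp_rot": TCP orientation; "force": force on the tool from outside, world axes, zero at the start; "wrist_torque": the same for the moment, N m; "opening": finger opening in mm.
Only numpy, scipy, OpenCV 4.12 (cv2) and the standard library are available. Lean on these libraries where they do the work, as an engineer would, in place of code of your own. Each camera call takes 0.05 s, during which the arm holds its last target.

TASK

Get the dust suction on the carving bench ready: lift the wooden cap off the suction post and set it down, knob up, in the plywood tray without dropping it. Then turn the slim blue shutter ring until its yellow pointer stands over the red mark, without the robot touching the grey collars above and below the ring or the red mark, and finally push the fan lever on the green switch box fully over to the far side. Leave the other things on the bench where they are.

Things in the scene. Friction and masses are not known exactly. Their poses are not given: they have to be found in the camera images.
- post: Sizes in mm, here and below. Fixed suction post, origin at the centre of its underside on the bench. From below: round base plate of radius 60, 10 thick; pipe of radius 24; fixed grey lower collar, radius 30, from 66 to 82 above the bench; 2 gap; blue shutter ring, radius 30, from 84 to 102; 2 gap; fixed grey upper collar (open tube), radius 24, from 104 to 128; on that the cap.
- ring_centre (a point): Centre of the slim blue ribbed shutter ring: diameter 60, 18 high (ribs 1 proud, for looks only), 93 above the bench. x axis along the yellow pointer, z up. Turns about the vertical with 0.1 N m friction, stays where left. With the cap off it can be gripped across from above, the upper collar between the fingers with 6 clear each side, fingertips ending above the lower collar.
- shutter (a joint): Angle of the shutter ring, growing anticlockwise seen from above; stops at -0.5 and 2.0 rad; 0 when the pointer lies along the post's x axis. The ring has to be turned anticlockwise, by 0.55 to 1.45 rad.
- pointer_tip (a point): Outer end of the yellow pointer, a tab 8 wide and 10 high that sticks out from the ring at half its height to 42 from the post's axis.
- collar_top: Fixed grey upper collar, radius 24, 24 high, origin at the centre of its underside 104 above the bench. Not to be touched by the robot.
- collar_low: Fixed grey lower collar, radius 30, 16 high, origin at the centre of its underside 66 above the bench. Not to be touched by the robot.
- mark: Red mark: a fixed block, 10 wide, 12 high (68 to 80 above the bench), sticking out of the lower collar to 46 from the post's axis, just under the ring. Origin on the post's axis at bench level; its x axis points along the mark. Not to be touched by the robot.
- mark_tip (a point): Point on the red mark 42 from the post's axis and 74 above the bench; the ring is set when pointer_tip is straight above it.
- cap_knob (a point): Centre of the dark upright knob (diameter 30, 35 high) of the loose wooden cap, about 0.12 kg. Below it a pale disc, diameter 88, 10 thick, then a foot, diameter 36, 10 high, loose in the upper collar's mouth. Underside 37.5 below this point; z axis up out of the knob. The disc overhangs the ring, so the cap comes off first, straight up. At the start 155.5 above the bench.
- tray_in (a point): Centre of the inner floor (about 7 above the bench) of the fixed square plywood tray, 170 by 170 outside, walls 7 thick and 35 high. A cap standing in it has its knob centre about 45 above the bench.
- fan (a joint): Angle of the red fan lever, 0 leaning towards the switch box's own -x (robot) side, 1.0 fully over to its +x (far) side. It stays where it is left.
- fan_tip (a point): Centre of the red ball (diameter 26) at the lever's tip, 85 from the lever's pivot, which lies on the switch box's vertical axis 67 above the bench. The ball is about 142 above the bench at either end of its swing, 41 to either side of the pivot. It takes about 1 N to push.
- switchbox: Fixed green switch box, 130 by 110, 45 high, with the fan lever on top. Origin at the centre of its underside; the lever swings in its x-z plane, from -x to +x.
- mallet: Bystander: wooden mallet lying down, 240 long, head radius 34.
- plane: Bystander: wooden hand plane, 200 long, 80 high.
- jar: Bystander: yellow glue jar, radius 30, 80 high.
- brush: Bystander: dusting brush lying, 190 long.
- chisel: Bystander: chisel with wooden handle lying, 215 long.
- blank: Bystander: carved wooden blank, 260 long, 34 high.
- tin: Bystander: open steel tin, radius 36, 100 high.
There are look-alikes about, which are no part of the job. What is meant by the part that bears cap_knob is not orange, pink or purple, and is the smaller of those in its own colour.

How it is judged:
By the outcome, as a careful person would: the job done as asked, in the order asked, and still so for the second after the job is handed in, with the robot touching nothing.
It also fails if it takes over 67 s, if anything falls off the work surface, if the arm or the gripper's body presses on something with over 40 N, if the wrist force passes 120 N, or if a joint passes its speed limit or range.

## Working session

There is one attempt and no reset: what is moved stays moved. The work goes in short steps, Python scripts to look and compute and a tool call to move; the robot and the scene stay as the last step left them, time stands still between calls to the robot, and variables do not carry over. Pictures are saved under pics/ and viewed, and the job is handed in when it is done.

Besides the shell and the picture viewer there is one more tool, called after "Emit:" by a JSON object that holds its "op" and its "data". jog_arm: Moves the arm, as the interface text tells. Its arguments: {"type":"object","properties":{"commands":{"type":"array"},"force":{"type":"number"}},"required":["commands"]}

```bash
ls; mkdir -p pics; cat > h.py <<'E'
from station import env
import numpy as np, cv2
def shot(n,tag):
    d=env.read_camera(n); cv2.imwrite(f'pics/{tag}.png',cv2.cvtColor(d['image'],cv2.COLOR_RGB2BGR)); np.savez(f'/tmp/{tag}.npz',**d); return d
def load(tag): return dict(np.load(f'/tmp/{tag}.npz'))
def pts(d):
    K=np.array(d['intrinsics']);T=np.array(d['extrinsics']);z=d['z_map']
    v,u=np.mgrid[0:z.shape[0],0:z.shape[1]]
    P=np.stack([(u-K[0,2])/K[0,0]*z,(v-K[1,2])/K[1,1]*z,z],-1)@T[:3,:3].T+T[:3,3]
    P[z<=0]=np.nan; return P
def ray(d,u,v,h):
    K=np.array(d['intrinsics']);T=np.array(d['extrinsics'])
    r=T[:3,:3]@np.array([(u-K[0,2])/K[0,0],(v-K[1,2])/K[1,1],1]);o=T[:3,3]
    return o+r*(h-o[2])/r[2]
E
python3 - <<'E'
from h import *
for n in('scene','side','wrist'):
    d=shot(n,n+'0'); print(n,np.round(d['extrinsics'],2).tolist(),d['intrinsics'][0][0])
print(env.sense())
E
```

```text
pics
scene [[0.57, 0.51, -0.64, 1323.35], [0.82, -0.36, 0.44, -526.02], [-0.01, -0.78, -0.63, 885.26], [0.0, 0.0, 0.0, 1.0]] 416.8716135131008
side [[-0.99, -0.11, 0.08, 432.81], [-0.14, 0.72, -0.68, 1114.02], [0.02, -0.68, -0.73, 1350.94], [0.0, 0.0, 0.0, 1.0]] 449.3437631171386
wrist [[0.39, -0.88, -0.26, 272.54], [-0.92, -0.38, -0.11, -454.73], [-0.0, 0.28, -0.96, 373.44], [0.0, 0.0, 0.0, 1.0]] 340.9802903990257
{'clock': 0.15, 'qpos': array([-1.16702736e+00,  2.60535372e-01, -1.39027414e-01,  1.17273947e+00,
        4.25254060e-05,  1.57078523e+00]), 'joint_velocities': array([ 0.00101181, -0.00111257,  0.00342858,  0.00018785, -0.00129467,
        0.00114856]), 'effort': array([-2.39199653e-04, -4.06006014e+01,  2.54166913e+01,  1.26874956e-02,
        9.46653699e-06, -1.26284732e-05]), 'eef_pos': array([ 206.07529085, -482.30273181,  230.67211574]), 'tcp_rot': array([ 0.58966912,  0.3898898 ,  0.5905412 , -0.38927801]), 'force': array([ 0.08551344,  0.45639607, -0.69527216]), 'wrist_torque': array([-0.0041891 , -0.01124405,  0.01021767]), 'opening': 85.33648082514678}
```

View pics/scene0.png

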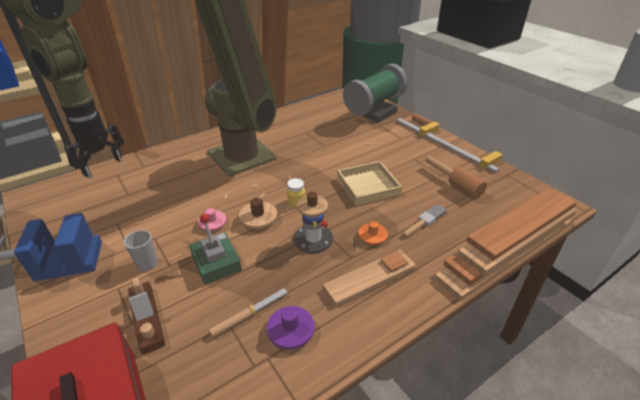

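View pics/side0.png

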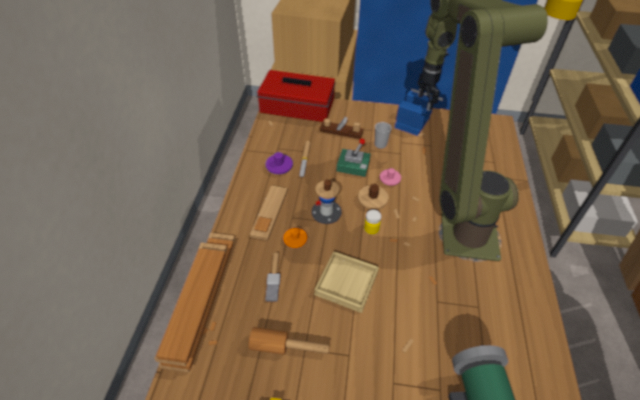

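View pics/wrist0.png

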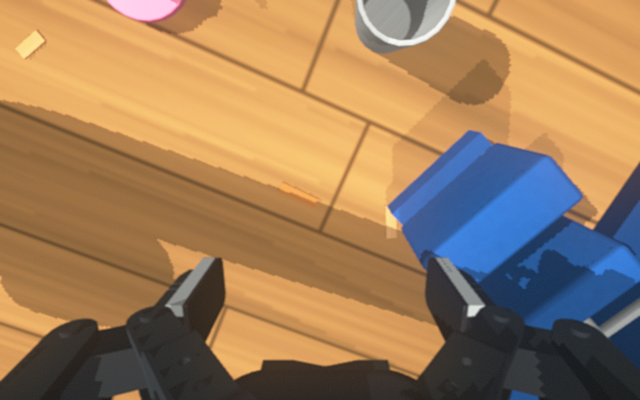

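Candidates for the cap in the scene view: wooden cap on the post (313,203), larger wooden one on the bench (258,213), pink (211,219), orange (373,233) and purple (290,325). By the description it should be the smaller wooden one, on the post. I'll check that in a crop.

```bash
python3 - <<'E'
from h import *
d=load('scene0'); im=d['image'][...,::-1]
a=cv2.resize(im[180:260,180:350],None,fx=4.5,fy=4.5,interpolation=cv2.INTER_CUBIC); cv2.imwrite('pics/c1.png',a)
s=load('side0'); b=cv2.resize(s['image'][120:320,300:420,::-1],None,fx=3,fy=3,interpolation=cv2.INTER_CUBIC); cv2.imwrite('pics/c2.png',b)
for n,d in(('scene',d),('side',s)):
    P=pts(d); Z=P[...,2]
    for nm,(u,v) in dict(scene=dict(knob=(313,200),big=(258,208),post=(313,240),tray=(368,183),ball=(205,217),box=(215,260)),side=dict(knob=(326,186),big=(373,190),tray=(347,281),ball=(362,142),box=(354,160)))[n].items():
        print(n,nm,np.round(P[v,u],1))
E
```

```text
scene knob [569.9 -38.2 165.1]
scene big [ 398.1 -129.6   63.7]
scene post [575.9 -46.   20.8]
scene tray [436.4 282.3   5.7]
scene ball [ 459.9 -309.4  161.7]
scene box [ 506.4 -322.4   44.9]
side knob [556.7 -14.8 167.8]
side big [ 382.  -104.4   81.3]
side tray [441.  269.6   3.7]
side ball [ 446.3 -298.2  153.1]
side box [ 471.6 -287.4   59.3]
```

View pics/c1.png

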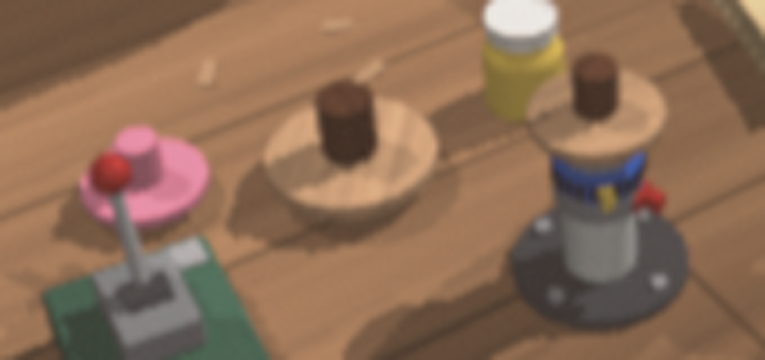

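View pics/c2.png

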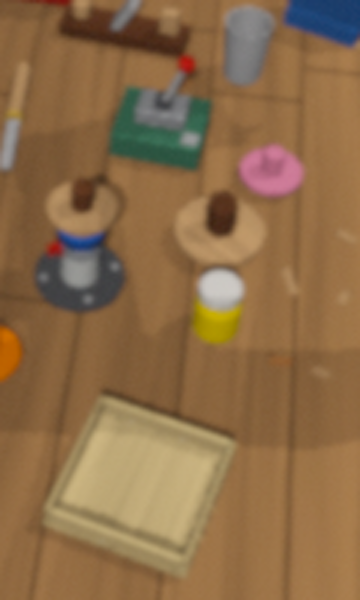

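The crop confirms it: the cap on the post (crop 595,100) is smaller than the wooden one on the bench (347,150). The pointer is at (607,198) and the red mark at (648,198). Next I'll measure these positions.

```bash
cat > m.py <<'E'
from h import *
from scipy.optimize import least_squares
def comp(m,u,v):
    n,l,st,c=cv2.connectedComponentsWithStats(m.astype(np.uint8))
    k=min(range(1,n),key=lambda i:np.hypot(*(c[i]-(u,v)))-0.02*st[i,4]); return l==k
def circ(xy):
    f=least_squares(lambda p:np.hypot(xy[:,0]-p[0],xy[:,1]-p[1])-p[2],[*xy.mean(0),50],loss='soft_l1',f_scale=2); return f.x
E
python3 - <<'E'
from m import *
for n,box,kp,bp in(('scene',(270,180,345,262),(313,200),(205,217)),('side',(305,170,350,230),(326,186),(362,142))):
    d=load(n+'0');hsv=cv2.cvtColor(d['image'],cv2.COLOR_RGB2HSV).astype(int);H,S,V=[hsv[...,i] for i in range(3)]
    P=pts(d);Z=P[...,2]
    w=np.zeros(H.shape,bool);w[box[1]:box[3],box[0]:box[2]]=1
    # disc via depth top surface
    m=w&(abs(Z-138)<5); q=P[m][:,:2]; c,r=cv2.minEnclosingCircle(q.astype(np.float32)); print(n,'disc',c,r,m.sum())
    m=w&(abs(Z-173)<4); q=P[m]; print(n,'knobtop',np.round(q.mean(0),1),m.sum())
    m=w&(abs(Z-10)<5)&(S<90); q=P[m][:,:2]; c,r=cv2.minEnclosingCircle(q.astype(np.float32)); print(n,'base',c,r)
    for nm,mm in(('blue',(H>100)&(H<130)&(S>120)),('yel',(H>18)&(H<32)&(S>150)),('red',((H<5)|(H>174))&(S>150))):
        m=w&mm
        k,l,st,ce=cv2.connectedComponentsWithStats(m.astype(np.uint8))
        for i in range(1,k):
            if st[i,4]>4: print(n,nm,ce[i].round(1),st[i].tolist(),'P',np.nanmean(P[l==i],0).round(1))
    red=((H<6)|(H>174))&(S>150)&(V>90)
    m=red.copy(); m[:bp[1]-12]=0;m[bp[1]+12:]=0;m[:,:bp[0]-10]=0;m[:,bp[0]+10:]=0
    ys,xs=np.nonzero(m);print(n,'ball px',xs.mean(),ys.mean(),m.sum(),'at142',ray(d,xs.mean(),ys.mean(),142).round(1))
    # green box top
    g=(H>60)&(H<95)&(S>60)&(abs(Z-45)<4)&(abs(P[...,0]-490)<120)&(abs(P[...,1]+310)<120)
    r=cv2.minAreaRect(P[g][:,:2].astype(np.float32));print(n,'box',r,g.sum())
    # tray rim
    t=(abs(Z-35)<3)&(abs(P[...,0]-440)<130)&(abs(P[...,1]-275)<130)
    r=cv2.minAreaRect(P[t][:,:2].astype(np.float32));print(n,'tray',r,t.sum())
E
```

```text
scene disc (557.1139526367188, -33.18553924560547) 45.06324768066406 407
scene knobtop [557.6 -34.7 172.4] 63
scene base (487.79486083984375, 67.53437805175781) 182.77601623535156
scene blue [319.9 216.9] [318, 215, 4, 4, 9] P [578.4 -21.8 101. ]
scene red [324.3 223.2] [322, 221, 6, 5, 18] P [587.2 -12.7  78.7]
scene ball px 204.25 218.0 48 at142 [ 439.2 -306.8  142. ]
scene box ((480.2751159667969, -312.5372314453125), (101.90107727050781, 120.5970458984375), 80.86581420898438) 341
scene tray ((444.0860595703125, 275.00653076171875), (171.71168518066406, 173.12655639648438), 75.62252807617188) 216
side disc (555.3171997070312, -31.614063262939453) 45.796844482421875 245
side knobtop [556.7 -30.  172.5] 33
side base (539.9122924804688, -117.33373260498047) 150.657470703125
side blue [326.7 200.5] [321, 199, 13, 4, 39] P [551.2  -6.9  98.3]
side red [317.8 202.8] [316, 201, 4, 4, 13] P [585.3  -9.3  76.8]
side ball px 361.8181818181818 141.0909090909091 22 at142 [ 447.6 -316.9  142. ]
side box ((473.67041015625, -304.7796936035156), (110.58317565917969, 122.07891845703125), 85.27780151367188) 182
side tray ((444.02178955078125, 278.35980224609375), (174.16217041015625, 169.61050415039062), 75.25122833251953) 275
```

```bash
python3 - <<'E'
from m import *
d=load('scene0'); c=np.array([556.5,-32.5])
for u,v,h in((315,224,96),(315,225,93),(314.7,224.5,90),(324.3,223.2,78),(326.5,224.5,74)):
    p=ray(d,u,v,h); q=p[:2]-c; print(u,v,p.round(1),np.hypot(*q).round(1),np.arctan2(q[1],q[0]).round(3))
P=pts(d)
a=cv2.resize(d['image'][205:240,295:335,::-1],None,fx=14,fy=14,interpolation=cv2.INTER_NEAREST); cv2.imwrite('pics/c3.png',a)
for v in range(219,231): print(v,[tuple(P[v,u].round(0).astype(int)) for u in (313,314,315,316,317)])
E
```

```text
315 224 [590.7 -47.2  96. ] 37.2 -0.404
315 225 [591.4 -47.7  93. ] 38.1 -0.41
314.7 224.5 [586.4 -45.4  90. ] 32.6 -0.407
324.3 223.2 [586.7 -12.4  78. ] 36.3 0.588
326.5 224.5 [591.4  -7.9  74. ] 42.7 0.615
219 [(np.int64(574), np.int64(-43), np.int64(101)), (np.int64(578), np.int64(-42), np.int64(103)), (np.int64(579), np.int64(-39), np.int64(102)), (np.int64(582), np.int64(-38), np.int64(104)), (np.int64(581), np.int64(-34), np.int64(101))]
220 [(np.int64(577), np.int64(-45), np.int64(100)), (np.int64(579), np.int64(-42), np.int64(100)), (np.int64(582), np.int64(-41), np.int64(101)), (np.int64(584), np.int64(-39), np.int64(102)), (np.int64(583), np.int64(-35), np.int64(100))]
221 [(np.int64(581), np.int64(-47), np.int64(100)), (np.int64(582), np.int64(-45), np.int64(100)), (np.int64(581), np.int64(-41), np.int64(97)), (np.int64(583), np.int64(-38), np.int64(97)), (np.int64(586), np.int64(-37), np.int64(99))]
222 [(np.int64(581), np.int64(-47), np.int64(97)), (np.int64(584), np.int64(-46), np.int64(98)), (np.int64(585), np.int64(-43), np.int64(98)), (np.int64(585), np.int64(-40), 
[... 1240 characters left out ...]
[(np.int64(576), np.int64(-45), np.int64(68)), (np.int64(580), np.int64(-44), np.int64(70)), (np.int64(584), np.int64(-43), np.int64(73)), (np.int64(585), np.int64(-40), np.int64(72)), (np.int64(582), np.int64(-35), np.int64(67))]
229 [(np.int64(578), np.int64(-46), np.int64(67)), (np.int64(584), np.int64(-47), np.int64(72)), (np.int64(584), np.int64(-43), np.int64(70)), (np.int64(586), np.int64(-41), np.int64(70)), (np.int64(585), np.int64(-37), np.int64(67))]
230 [(np.int64(575), np.int64(-44), np.int64(60)), (np.int64(578), np.int64(-43), np.int64(61)), (np.int64(578), np.int64(-40), np.int64(60)), (np.int64(580), np.int64(-37), np.int64(60)), (np.int64(579), np.int64(-33), np.int64(56))]
```

View pics/c3.png

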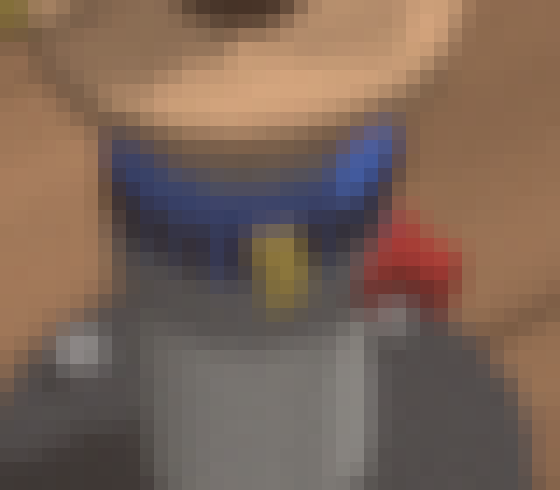

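```bash
python3 - <<'E'
from m import *
from scipy.spatial.transform import Rotation as R
s=env.sense();q=s['tcp_rot'];M=R.from_quat(np.r_[q[1:],q[0]]).as_matrix();print(M.round(3)); print('jaw yaw',np.arctan2(M[1,2],M[0,2]))
d=load('wrist0');T=d['extrinsics'];P=(pts(d)-s['eef_pos'])@M
print('cam in tool',((T[:3,3]-s['eef_pos'])@M).round(1))
# finger points in tool frame
f=(np.abs(P[...,2])<62)&(P[...,0]>-60)&(P[...,0]<20)
for lo,hi in((-60,-20),(20,60)):
    g=f&(P[...,2]>lo)&(P[...,2]<hi); Q=P[g]; print(np.nanmax(Q[:,0]),np.percentile(Q[:,0],[50,90,99]).round(1),Q[:,2].min(),Q[:,2].max(),Q[:,1].min(),Q[:,1].max())
E
```

```text
[[-0.001  0.92   0.393]
 [ 0.001  0.393 -0.92 ]
 [-1.     0.    -0.002]]
jaw yaw -1.16701626479387
cam in tool [-142.8   72.     0.5]
-12.565267711842509 [-39.2 -21.5 -14.5] -59.92974785547191 -40.369058517666566 -11.33648627934272 14.602306811457002
-12.364559354100047 [-39.1 -21.5 -14.7] 41.63439461274569 59.99254578743311 -10.75432357813614 14.950713715191442
```

Emit:
{"op": "jog_arm", "data": {"commands": [{"hand":1,"translation":[0.0233,0.03,0.0],"delta_rot":[0,0,0.0778]},{"hand":1,"translation":[0.0233,0.03,0.0],"delta_rot":[0,0,0.0778]},{"hand":1,"translation":[0.0233,0.03,0.0],"delta_rot":[0,0,0.0778]},{"hand":1,"translation":[0.0233,0.03,0.0],"delta_rot":[0,0,0.0778]},{"hand":1,"translation":[0.0233,0.03,0.0],"delta_rot":[0,0,0.0778]},{"hand":1,"translation":[0.0233,0.03,0.0],"delta_rot":[0,0,0.0778]},{"hand":1,"translation":[0.0233,0.03,0.0],"delta_rot":[0,0,0.0778]},{"hand":1,"translation":[0.0233,0.03,0.0],"delta_rot":[0,0,0.0778]},{"hand":1,"translation":[0.0233,0.03,0.0],"delta_rot":[0,0,0.0778]},{"hand":1,"translation":[0.0233,0.03,0.0],"delta_rot":[0,0,0.0778]},{"hand":1,"translation":[0.0233,0.03,0.0],"delta_rot":[0,0,0.0778]},{"hand":1,"translation":[0.0233,0.03,0.0],"delta_rot":[0,0,0.0778]},{"hand":1,"translation":[0.0233,0.03,0.0],"delta_rot":[0,0,0.0778]},{"hand":1,"translation":[0.0233,0.03,0.0],"delta_rot":[0,0,0.0778]},{"hand":0.75,"translation":[0.0233,0.03,0.0],"delta_rot":[0,0,0.0778]},{"hand":0.75,"translation":[0,0,0],"delta_rot":[0,0,0]},{"hand":0.7,"translation":[0,0,0],"delta_rot":[0,0,0]},{"hand":0.7,"translation":[0,0,0],"delta_rot":[0,0,0]}]}}

```text
clock: 1.65
eef_pos: [555.1, -32.8, 230.8]
tcp_rot: [0.706, -0.0, 0.708, -0.0]
force: [0.2, -0.4, -0.6]
opening: 59.4
```

```bash
cat >> m.py <<'E'
from scipy.spatial.transform import Rotation as R
def tool(d):
    s=env.sense();q=s['tcp_rot'];M=R.from_quat(np.r_[q[1:],q[0]]).as_matrix()
    return s,M,(pts(d)-s['eef_pos'])@M
def tips(d):
    s,M,P=tool(d);f=(np.abs(P[...,2])<62)&(P[...,0]>-60)&(P[...,0]<20)&(abs(P[...,1])<20)
    for sg in(-1,1):
        g=f&(P[...,2]*sg>0); Q=P[g]; print('tip',np.percentile(Q[:,0],[90,99,100]).round(1),(Q[:,2]*sg).min().round(1))
    print(s['clock'],s['eef_pos'].round(1),'open',s['opening'].round(1),'yaw',np.arctan2(M[1,2],M[0,2]).round(3),'tilt',M[:2,0].round(4),'F',s['force'].round(1))
E
python3 - <<'E'
from m import *
d=shot('wrist','w1');tips(d)
P=pts(d)
for h,r in((173,3),(138,3)):
    m=abs(P[...,2]-h)<r
    m&=(abs(P[...,0]-556)<60)&(abs(P[...,1]+32)<60)
    c=cv2.minEnclosingCircle(P[m][:,:2].astype(np.float32));print(h,c,P[m].mean(0),m.sum())
E
```

```text
tip [-20.2  -8.4  -4.9] 25.7
tip [-20.1  -8.7  -4.3] 27.6Traceback (most recent call last):
  File "<stdin>", line 2, in <module>
  File "m.py", line 16, in tips
    print(s['clock'],s['eef_pos'].round(1),'open',s['opening'].round(1),'yaw',np.arctan2(M[1,2],M[0,2]).round(3),'tilt',M[:2,0].round(4),'F',s['force'].round(1))
                                                  ^^^^^^^^^^^^^^^^^^
AttributeError: 'float' object has no attribute 'round'
```

View pics/w1.png

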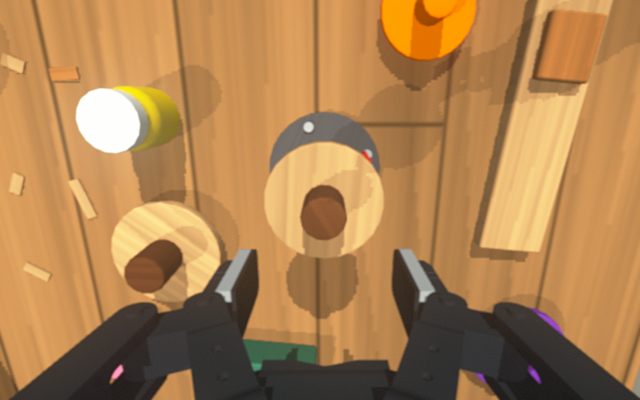

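The wrist view shows the cap at (323,200), the knob at (323,212) and the fingers clear on both sides.

```bash
sed -i "s/s\['opening'\].round(1)/round(float(s['opening']),1)/" m.py
python3 - <<'E'
from m import *
d=load('wrist0') if 0 else load('w1');tips(d)
P=pts(d)
for h,r in((173,3),(138,3)):
    m=abs(P[...,2]-h)<r
    m&=(abs(P[...,0]-556)<60)&(abs(P[...,1]+32)<60)
    c=cv2.minEnclosingCircle(P[m][:,:2].astype(np.float32));print(h,c,P[m].mean(0),m.sum())
E
```

```text
tip [-20.2  -8.4  -4.9] 25.7
tip [-20.1  -8.7  -4.3] 27.6
1.7 [554.8 -33.4 230.9] open 59.8 yaw -0.001 tilt [-0.0016 -0.0003] F [-0.5  0.3  0.6]
173 ((554.4617309570312, -32.46735382080078), 14.942667961120605) [554.67546251 -31.66462427 173.02168703] 1624
138 ((554.4813232421875, -32.61233139038086), 43.95566940307617) [554.69181654 -28.39515683 138.25044376] 8909
```

Emit:
{"op": "jog_arm", "data": {"commands": [{"hand":0.7,"translation":[-0.001,0,-0.029],"delta_rot":[0,0,0]},{"hand":0.7,"translation":[0,0,-0.029],"delta_rot":[0,0,0]},{"hand":0.7,"translation":[0,0,-0.02],"delta_rot":[0,0,0]},{"hand":0.7,"translation":[0,0,-0.009],"delta_rot":[0,0,0]},{"hand":0.7,"translation":[0,0,0],"delta_rot":[0,0,0]},{"hand":0.2,"translation":[0,0,0],"delta_rot":[0,0,0]},{"hand":0.2,"translation":[0,0,0],"delta_rot":[0,0,0]},{"hand":0.2,"translation":[0,0,0],"delta_rot":[0,0,0]},{"hand":0.2,"translation":[0,0,0],"delta_rot":[0,0,0]},{"hand":0.2,"translation":[0,0,0],"delta_rot":[0,0,0]},{"hand":0.2,"translation":[0,0,0],"delta_rot":[0,0,0]}], "force": 40}}

```text
clock: 2.62
eef_pos: [556.0, -33.2, 146.2]
tcp_rot: [0.708, -0.0, 0.706, -0.0]
force: [-1.5, -1.6, 6.5]
opening: 28.9
```

Emit:
{"op": "jog_arm", "data": {"commands": [{"hand":0.2,"translation":[0,0,0.01],"delta_rot":[0,0,0]},{"hand":0.2,"translation":[0,0,0.015],"delta_rot":[0,0,0]},{"hand":0.2,"translation":[0,0,0.02],"delta_rot":[0,0,0]},{"hand":0.2,"translation":[0,0,0.025],"delta_rot":[0,0,0]},{"hand":0.2,"translation":[0,0,0.02],"delta_rot":[0,0,0]},{"hand":0.2,"translation":[0,0,0],"delta_rot":[0,0,0]},{"hand":0.2,"translation":[0,0,0],"delta_rot":[0,0,0]}]}}

```text
clock: 3.2
eef_pos: [555.8, -32.7, 235.7]
tcp_rot: [0.708, -0.0, 0.706, 0.0]
force: [0.3, -0.0, -2.8]
opening: 29.0
```

```bash
python3 - <<'E'
from m import *
d=shot('wrist','w2');tips(d)
E
```

```text
tip [6.8 7.6 9.5] 0.1
tip [6.6 7.5 9.2] 0.1
3.25 [554.8 -32.6 234.2] open 28.8 yaw 0.0 tilt [0.0003 0.0002] F [-0.3 -0.4 -1.4]
```

View pics/w2.png

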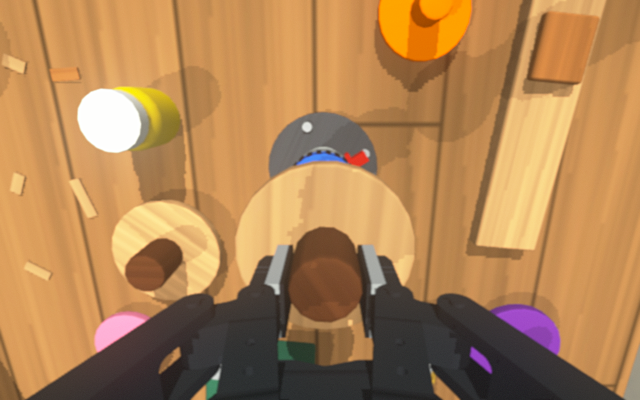

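The cap is held upright, with its disc around (325,240) and the pads on the knob. Now to carry it to the tray.

Emit:
{"op": "jog_arm", "data": {"commands": [{"hand":0.2,"translation":[-0.006,0.017,0],"delta_rot":[0,0,0]},{"hand":0.2,"translation":[-0.01,0.028,0],"delta_rot":[0,0,0]},{"hand":0.2,"translation":[-0.0125,0.035,0],"delta_rot":[0,0,0]},{"hand":0.2,"translation":[-0.0125,0.035,0],"delta_rot":[0,0,0]},{"hand":0.2,"translation":[-0.0125,0.035,0],"delta_rot":[0,0,0]},{"hand":0.2,"translation":[-0.0125,0.035,0],"delta_rot":[0,0,0]},{"hand":0.2,"translation":[-0.0125,0.035,0],"delta_rot":[0,0,0]},{"hand":0.2,"translation":[-0.0125,0.035,0],"delta_rot":[0,0,0]},{"hand":0.2,"translation":[-0.01,0.028,0],"delta_rot":[0,0,0]},{"hand":0.2,"translation":[-0.006,0.017,0],"delta_rot":[0,0,0]},{"hand":0.2,"translation":[-0.003,0.009,0],"delta_rot":[0,0,0]},{"hand":0.2,"translation":[0,0,0],"delta_rot":[0,0,0]},{"hand":0.2,"translation":[0,0,-0.03],"delta_rot":[0,0,0]},{"hand":0.2,"translation":[0,0,-0.035],"delta_rot":[0,0,0]},{"hand":0.2,"translation":[0,0,-0.035],"delta_rot":[0,0,0]},{"hand":0.2,"translation":[0,0,-0.035],"delta_rot":[0,0,0]},{"hand":0.2,"translation":[0,0,-0.025],"delta_rot":[0,0,0]},{"hand":0.2,"translation":[0,0,-0.015],"delta_rot":[0,0,0]},{"hand":0.2,"translation":[0,0,-0.01],"delta_rot":[0,0,0]},{"hand":0.2,"translation":[0,0,0],"delta_rot":[0,0,0]}]}}

```text
clock: 4.92
eef_pos: [443.4, 273.9, 46.9]
tcp_rot: [0.706, -0.001, 0.709, -0.002]
force: [-0.2, -0.7, -1.4]
opening: 28.8
```

```bash
python3 - <<'E'
from m import *
d=shot('wrist','w3');tips(d)
P=pts(d)
for h in(7,35): 
  m=(abs(P[...,2]-h)<4)&(abs(P[...,0]-444)<90)&(abs(P[...,1]-276)<90);print(h,m.sum(),np.median(P[m][:,2]))
E
```

```text
tip [ 9.6 10.5 11.9] 0.0
tip [ 9.7 10.7 12.4] 0.3
4.9667 [444.3 274.7  48.4] open 28.6 yaw -0.001 tilt [-0.0021 -0.0017] F [-0.3 -0.8 -0.4]
7 43212 7.299207561313793
35 19723 35.77261309723917
```

View pics/w3.png

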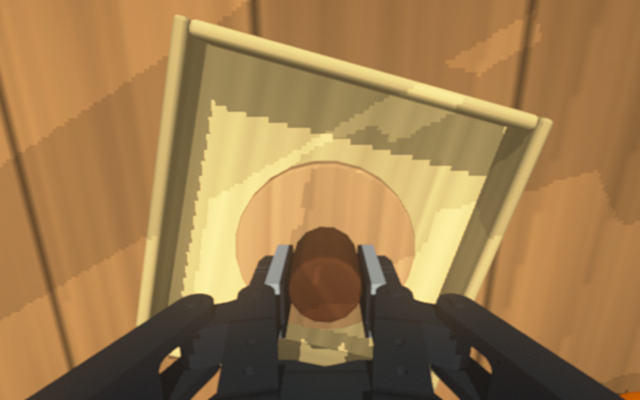

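The cap is centred over the tray, with the disc at (325,240) and the walls well clear. Lowering gently.

Emit:
{"op": "jog_arm", "data": {"commands": [{"hand":0.2,"translation":[0,0,-0.006],"delta_rot":[0,0,0]},{"hand":0.2,"translation":[0,0,-0.003],"delta_rot":[0,0,0]},{"hand":0.2,"translation":[0,0,0],"delta_rot":[0,0,0]},{"hand":0.2,"translation":[0,0,0],"delta_rot":[0,0,0]}]}}

```text
clock: 5.3
eef_pos: [445.2, 276.5, 40.9]
tcp_rot: [0.707, 0.0, 0.707, 0.0]
force: [0.5, -0.1, -1.4]
opening: 28.5
```

Emit:
{"op": "jog_arm", "data": {"commands": [{"hand":0.2,"translation":[0,0,-0.002],"delta_rot":[0,0,0]},{"hand":0.2,"translation":[0,0,0],"delta_rot":[0,0,0]}]}}

```text
clock: 5.47
eef_pos: [444.9, 276.4, 38.5]
tcp_rot: [0.707, 0.0, 0.707, 0.0]
force: [0.3, -0.2, -1.7]
opening: 28.7
```

Emit:
{"op": "jog_arm", "data": {"commands": [{"hand":0.2,"translation":[0,0,-0.0015],"delta_rot":[0,0,0]},{"hand":0.2,"translation":[0,0,0],"delta_rot":[0,0,0]}]}}

```text
clock: 5.63
eef_pos: [444.7, 276.3, 36.7]
tcp_rot: [0.707, -0.0, 0.707, 0.0]
force: [-0.2, 0.6, -2.2]
opening: 28.3
```

Emit:
{"op": "jog_arm", "data": {"commands": [{"hand":0.2,"translation":[0,0,-0.0015],"delta_rot":[0,0,0]},{"hand":0.2,"translation":[0,0,0],"delta_rot":[0,0,0]}]}}

```text
clock: 5.8
eef_pos: [444.9, 276.3, 35.3]
tcp_rot: [0.707, 0.0, 0.707, 0.0]
force: [0.8, -0.2, -1.9]
opening: 28.5
```

Emit:
{"op": "jog_arm", "data": {"commands": [{"hand":0.2,"translation":[0,0,-0.0015],"delta_rot":[0,0,0]},{"hand":0.2,"translation":[0,0,0],"delta_rot":[0,0,0]}]}}

```text
clock: 5.97
eef_pos: [444.9, 276.4, 35.2]
tcp_rot: [0.707, 0.0, 0.707, 0.0]
force: [-3.2, -1.9, 10.8]
opening: 29.0
```

Contact at 10.8 N. I'll ease off 1 mm, open and rise.

Emit:
{"op": "jog_arm", "data": {"commands": [{"hand":0.2,"translation":[0,0,0.001],"delta_rot":[0,0,0]},{"hand":0.65,"translation":[0,0,0],"delta_rot":[0,0,0]},{"hand":0.65,"translation":[0,0,0],"delta_rot":[0,0,0]},{"hand":0.65,"translation":[0,0,0],"delta_rot":[0,0,0]},{"hand":0.65,"translation":[0,0,0],"delta_rot":[0,0,0]},{"hand":0.65,"translation":[0,0,0],"delta_rot":[0,0,0]},{"hand":0.65,"translation":[0,0,0.01],"delta_rot":[0,0,0]},{"hand":0.65,"translation":[0,0,0.03],"delta_rot":[0,0,0]},{"hand":0.65,"translation":[0,0,0.04],"delta_rot":[0,0,0]},{"hand":0.9,"translation":[0,0,0.04],"delta_rot":[0,0,0]},{"hand":1,"translation":[0,0,0.04],"delta_rot":[0,0,0]},{"hand":1,"translation":[0,0,0.035],"delta_rot":[0,0,0]},{"hand":1,"translation":[0,0,0],"delta_rot":[0,0,0]},{"hand":1,"translation":[0,0,0],"delta_rot":[0,0,0]}]}}

```text
clock: 7.13
eef_pos: [446.4, 277.2, 233.1]
tcp_rot: [0.709, 0.001, 0.705, 0.001]
force: [0.1, 1.0, -0.7]
opening: 85.2
```

```bash
python3 - <<'E'
from m import *
d=shot('wrist','w4');tips(d)
P=pts(d);m=(abs(P[...,0]-444)<70)&(abs(P[...,1]-276)<70)
for h in (27,62.5):
  k=m&(abs(P[...,2]-h)<4);print(h,P[k].mean(0),cv2.minEnclosingCircle(P[k][:,:2].astype(np.float32)))
s=shot('scene','s4')
E
```

```text
tip [-23.2 -16.8 -14.7] 40.2
tip [-23.4 -17.2 -15.1] 43.7
7.1833 [445.1 276.5 231. ] open 85.1 yaw -0.0 tilt [0.002  0.0012] F [ 0.1  0.1 -0.1]
27 [445.05456043 278.16550664  27.24953731] ((442.2371826171875, 276.2362365722656), 93.38931274414062)
62.5 [445.55844184 277.64129182  62.01822306] ((445.45245361328125, 277.0934753417969), 14.77955436706543)
```

View pics/w4.png

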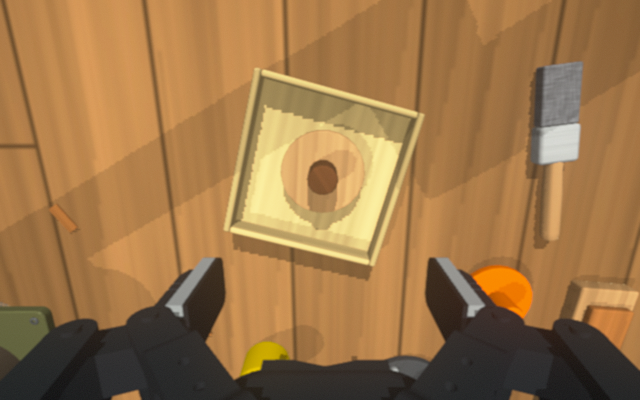

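View pics/s4.png

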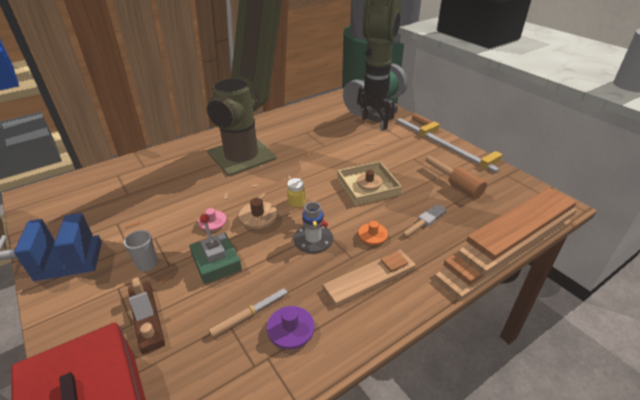

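The cap stands knob up in the middle of the tray: knob at (322,177), knob top z 62, disc z 27. Back to the post now, turning the jaws.

Emit:
{"op": "jog_arm", "data": {"commands": [{"hand":1,"translation":[0.01,-0.028,0],"delta_rot":[0,0,0.1]},{"hand":1,"translation":[0.012,-0.034,0],"delta_rot":[0,0,0.12]},{"hand":1,"translation":[0.012,-0.034,0],"delta_rot":[0,0,0.12]},{"hand":1,"translation":[0.012,-0.034,0],"delta_rot":[0,0,0.12]},{"hand":1,"translation":[0.012,-0.034,0],"delta_rot":[0,0,0.12]},{"hand":1,"translation":[0.012,-0.034,0],"delta_rot":[0,0,0.12]},{"hand":1,"translation":[0.012,-0.034,0],"delta_rot":[0,0,0.12]},{"hand":1,"translation":[0.012,-0.034,0],"delta_rot":[0,0,0.12]},{"hand":1,"translation":[0.01,-0.028,0],"delta_rot":[0,0,0.12]},{"hand":1,"translation":[0.0055,-0.015,0],"delta_rot":[0,0,0.1]},{"hand":1,"translation":[0,0,0],"delta_rot":[0,0,0]},{"hand":1,"translation":[0,0,0],"delta_rot":[0,0,0]},{"hand":1,"translation":[0,0,0],"delta_rot":[0,0,0]}]}}

```text
clock: 8.32
eef_pos: [550.8, -25.1, 228.4]
tcp_rot: [0.596, -0.379, 0.597, 0.381]
force: [-0.1, 0.1, -0.7]
opening: 85.5
```

```bash
cat > pm.py <<'E'
import sys
from m import *
d=shot('wrist',sys.argv[1]);s,M,P=tool(d);tips(d)
im=d['image'];hsv=cv2.cvtColor(im,cv2.COLOR_RGB2HSV).astype(int);H,S,V=[hsv[...,i] for i in range(3)]
W=pts(d);near=np.hypot(W[...,0]-554.5,W[...,1]+32.5)<52
k=near&(abs(W[...,2]-128)<2)
(cx,cy),r=cv2.minEnclosingCircle(W[k][:,:2].astype(np.float32));print('collar',cx,cy,r,k.sum())
c=np.array([554.5,-32.5])
if 22<r<26: c=np.array([cx,cy])
k=near&(W[...,2]<16)&(W[...,2]>6);
for nm,mm,h in(('yel',(H>18)&(H<34)&(S>140)&(V>90),(87,100)),('red',((H<6)|(H>174))&(S>140)&(V>80),(66,82)),('blue',(H>100)&(H<130)&(S>120),(99,104))):
    k=near&mm&(W[...,2]>h[0])&(W[...,2]<h[1])
    if k.sum()<5: print(nm,'none',(near&mm).sum()); continue
    Q=W[k];a=np.arctan2(Q[:,1]-c[1],Q[:,0]-c[0]);rr=np.hypot(Q[:,1]-c[1],Q[:,0]-c[0])
    v,u=np.nonzero(k)
    o=rr>33
    print(nm,k.sum(),'px',u.mean().round(),v.mean().round(),'z',np.median(Q[:,2]).round(1),'ang med',np.median(a[o]) if o.any() else None,'mid',(a[o].min()+a[o].max())/2 if o.any() else None,'r',rr.min().round(1),rr.max().round(1))
E
python3 pm.py w5
```

```text
tip [-21.5 -14.7 -12.9] 41.7
tip [-21.4 -14.7 -12.3] 41.1
8.3667 [551.  -24.8 228.8] open 85.4 yaw 1.135 tilt [-0.0025  0.0006] F [-0.6 -0.2 -0.5]
collar 554.53759765625 -32.63279342651367 24.064577102661133 868
yel 54 px 319.0 241.0 z 98.3 ang med -0.432337884467926 mid -0.43092704800704784 r 35.8 42.5
red 131 px 357.0 214.0 z 80.0 ang med 0.5950257320498462 mid 0.6584970658829146 r 34.2 46.3
blue 1028 px 320.0 184.0 z 102.2 ang med None mid None r 19.2 30.5
```

View pics/w5.png

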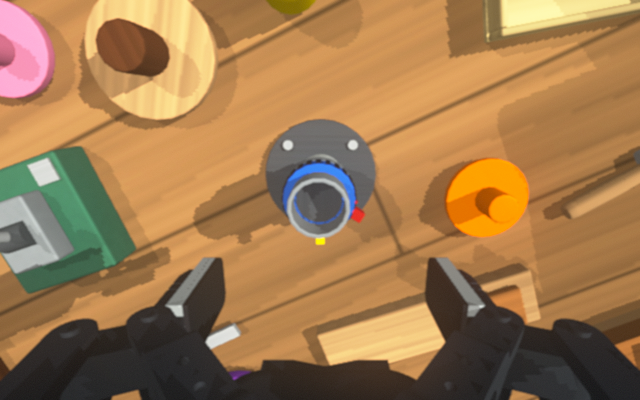

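Collar centre is (554.5, -32.6), pointer (px 319,241) at -0.43 rad and mark (357,214) at about 0.60. The jaws are already at right angles to the pointer. I'll centre and descend part way.

Emit:
{"op": "jog_arm", "data": {"commands": [{"hand":1,"translation":[0.0035,-0.0077,-0.03],"delta_rot":[0,0,0]},{"hand":1,"translation":[0,0,-0.03],"delta_rot":[0,0,0]},{"hand":1,"translation":[0,0,-0.03],"delta_rot":[0,0,0]},{"hand":1,"translation":[0,0,0],"delta_rot":[0,0,0]},{"hand":1,"translation":[0,0,0],"delta_rot":[0,0,0]},{"hand":1,"translation":[0,0,0],"delta_rot":[0,0,0]}]}}

```text
clock: 8.87
eef_pos: [556.1, -32.6, 141.1]
tcp_rot: [0.596, -0.381, 0.596, 0.38]
force: [0.8, 0.1, 0.7]
opening: 85.5
```

```bash
python3 pm.py w6; python3 -c "
from m import *
for i in range(1): print(env.sense()['eef_pos'])"
```

```text
tip [14.  18.7 20. ] 0.0
tip [13.9 18.8 20. ] 0.5
8.9167 [556.9 -32.9 141.9] open 85.2 yaw 1.136 tilt [ 0.0032 -0.0002] F [0.3 0.6 0.6]
collar 554.530029296875 -32.82828140258789 24.13519859313965 1954
yel none 4
red 192 px 378.0 246.0 z 80.1 ang med 0.6077765745607565 mid 0.572374269945534 r 37.3 46.3
blue 2115 px 324.0 205.0 z 102.3 ang med None mid None r 18.7 30.9
[556.93962436 -32.85770311 141.85581685]
```

View pics/w6.png

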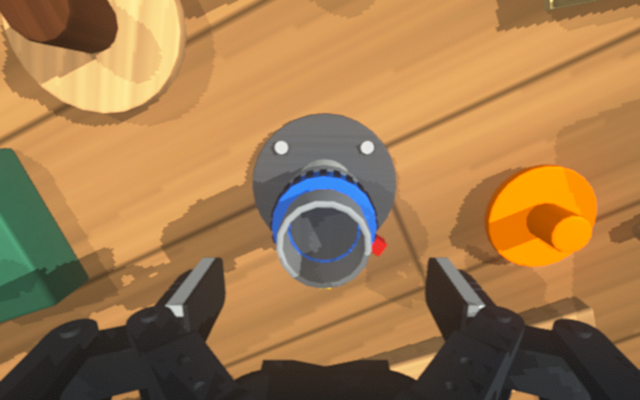

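Emit:
{"op": "jog_arm", "data": {"commands": [{"hand":1,"translation":[-0.002,0,-0.02],"delta_rot":[0,0,0]},{"hand":1,"translation":[0,0,-0.02],"delta_rot":[0,0,0]},{"hand":1,"translation":[0,0,-0.012],"delta_rot":[0,0,0]},{"hand":1,"translation":[0,0,-0.004],"delta_rot":[0,0,0]},{"hand":1,"translation":[0,0,0],"delta_rot":[0,0,0]},{"hand":1,"translation":[0,0,0],"delta_rot":[0,0,0]},{"hand":1,"translation":[0,0,0],"delta_rot":[0,0,0]}]}}

```text
clock: 9.5
eef_pos: [555.1, -33.4, 85.5]
tcp_rot: [0.597, -0.381, 0.595, 0.38]
force: [-0.6, -0.8, 0.5]
opening: 85.5
```

```bash
python3 pm.py w7; python3 - <<'E'
from m import *
d=load('w7');s,M,P=tool(d)
m=(abs(P[...,1])<16)&(abs(P[...,2])>38)&(abs(P[...,2])<62)&(P[...,0]<0)&(P[...,0]>-50)
for sg in(-1,1):
  Q=P[m&(P[...,2]*sg>0)];print(Q[:,0].max(),'worldz',s['eef_pos'][2]-Q[:,0].max(), abs(Q[Q[:,0]>-25][:,2]).min())
E
```

```text
tip [-17.4 -14.1  15.6] 0.2
tip [-17.2   4.5  16.8] 0.1
9.55 [554.9 -33.4  85.4] open 85.2 yaw 1.135 tilt [ 0.003  -0.0002] F [-1.3 -1.5  1.4]
collar 545.751953125 -29.382474899291992 49.357139587402344 4478
yel none 0
red 208 px 401.0 292.0 z 80.0 ang med 0.6330458338168884 mid 0.574998091674364 r 39.2 45.8
blue 4023 px 326.0 245.0 z 102.3 ang med None mid None r 19.3 31.3
-12.624558371759964 worldz 98.00881943160205 42.28709155725041
-12.827263422136316 worldz 98.2115244819784 42.16555662003144
```

View pics/w7.png

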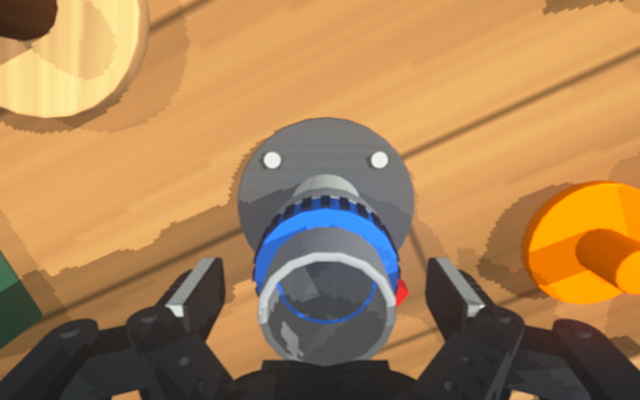

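Fingers straddle the collar and ring (ring edges 255 to 400, pads at 222 and 428). Lowering 2 mm, then gripping.

Emit:
{"op": "jog_arm", "data": {"commands": [{"hand":1,"translation":[0,0,-0.002],"delta_rot":[0,0,0]},{"hand":0.6,"translation":[0,0,0],"delta_rot":[0,0,0]},{"hand":0.6,"translation":[0,0,0],"delta_rot":[0,0,0]},{"hand":0.6,"translation":[0,0,0],"delta_rot":[0,0,0]},{"hand":0.6,"translation":[0,0,0],"delta_rot":[0,0,0]},{"hand":0.6,"translation":[0,0,0],"delta_rot":[0,0,0]},{"hand":0.6,"translation":[0,0,0],"delta_rot":[0,0,0]}], "force": 30}}

```text
clock: 10.13
eef_pos: [554.2, -32.5, 82.5]
tcp_rot: [0.597, -0.38, 0.595, 0.381]
force: [-0.3, 3.1, 6.2]
opening: 58.9
```

```bash
python3 pm.py w8; python3 - <<'E'
from m import *
d=load('w8');s,M,P=tool(d)
m=(abs(P[...,1])<16)&(abs(P[...,2])>31)&(abs(P[...,2])<62)&(P[...,0]<4)&(P[...,0]>-50)
for sg in(-1,1):
  Q=P[m&(P[...,2]*sg>0)];print(Q[:,0].max(),'worldz',s['eef_pos'][2]-Q[:,0].max(), abs(Q[Q[:,0]>-25][:,2]).min())
E
```

```text
tip [-20.2 -12.7  14.9] 0.3
tip [-20.1 -13.   13.1] 0.0
10.1833 [554.1 -32.4  82.5] open 58.8 yaw 1.136 tilt [0.0014 0.0021] F [-1.1  4.7  5.2]
collar 549.3663330078125 -29.134593963623047 49.36042404174805 3628
yel none 0
red none 3
blue 4245 px 325.0 252.0 z 102.3 ang med None mid None r 19.1 31.0
-9.312583887571536 worldz 91.80984035210527 31.015470368812657
-9.090994914863312 worldz 91.58825137939705 31.004502435409744
```

View pics/w8.png

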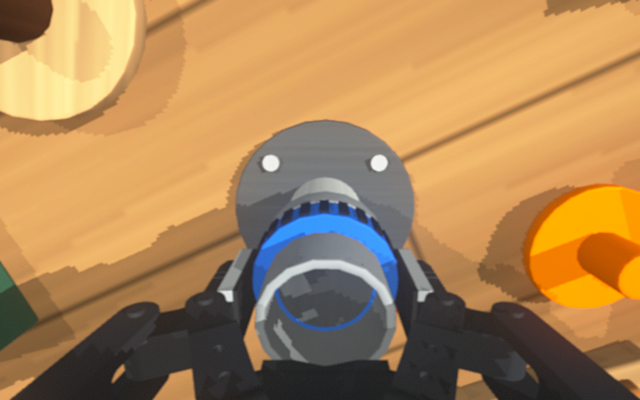

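The ring is gripped (opening 58.8, tips about 87 above the bench, small forces). Turning anticlockwise 1.03.

Emit:
{"op": "jog_arm", "data": {"commands": [{"hand":0.6,"translation":[0,0,0],"delta_rot":[0,0,0.04]},{"hand":0.6,"translation":[0,0,0],"delta_rot":[0,0,0.07]},{"hand":0.6,"translation":[0,0,0],"delta_rot":[0,0,0.08]},{"hand":0.6,"translation":[0,0,0],"delta_rot":[0,0,0.08]},{"hand":0.6,"translation":[0,0,0],"delta_rot":[0,0,0.08]},{"hand":0.6,"translation":[0,0,0],"delta_rot":[0,0,0.08]},{"hand":0.6,"translation":[0,0,0],"delta_rot":[0,0,0.08]},{"hand":0.6,"translation":[0,0,0],"delta_rot":[0,0,0.08]},{"hand":0.6,"translation":[0,0,0],"delta_rot":[0,0,0.08]},{"hand":0.6,"translation":[0,0,0],"delta_rot":[0,0,0.08]},{"hand":0.6,"translation":[0,0,0],"delta_rot":[0,0,0.08]},{"hand":0.6,"translation":[0,0,0],"delta_rot":[0,0,0.08]},{"hand":0.6,"translation":[0,0,0],"delta_rot":[0,0,0.07]},{"hand":0.6,"translation":[0,0,0],"delta_rot":[0,0,0.05]},{"hand":0.6,"translation":[0,0,0],"delta_rot":[0,0,0]},{"hand":0.6,"translation":[0,0,0],"delta_rot":[0,0,0]},{"hand":0.6,"translation":[0,0,0],"delta_rot":[0,0,0]},{"hand":0.6,"translation":[0,0,0],"delta_rot":[0,0,0]}]}}

```text
clock: 11.68
eef_pos: [554.1, -32.3, 82.5]
tcp_rot: [0.332, -0.625, 0.33, 0.625]
force: [-1.0, 4.2, 7.0]
opening: 58.9
```

```bash
python3 pm.py w9; python3 - <<'E'
from m import *
d=shot('scene','s9');cv2.imwrite('pics/s9c.png',cv2.resize(d['image'][190:260,270:360,::-1],None,fx=8,fy=8,interpolation=cv2.INTER_CUBIC))
E
```

```text
tip [-20.2 -13.1  14.8] 0.2
tip [-20.1 -12.8  15. ] 0.1
11.7333 [554.1 -32.2  82.5] open 59.1 yaw 2.166 tilt [0.0012 0.0024] F [0.7 3.  5.8]
collar 549.329345703125 -36.47267150878906 49.50634765625 3562
yel none 0
red none 0
blue 4242 px 324.0 252.0 z 102.3 ang med None mid None r 18.9 31.4
```

View pics/w9.png

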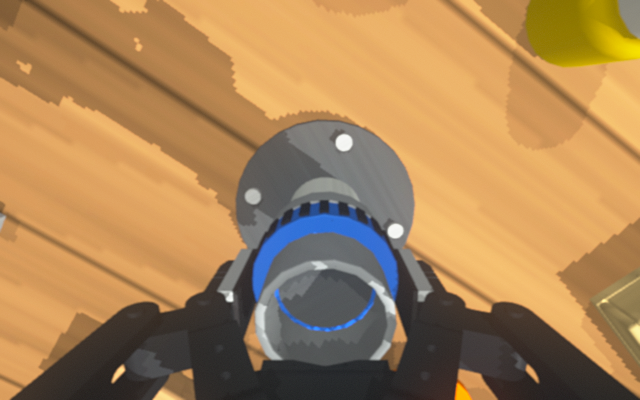

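View pics/s9c.png

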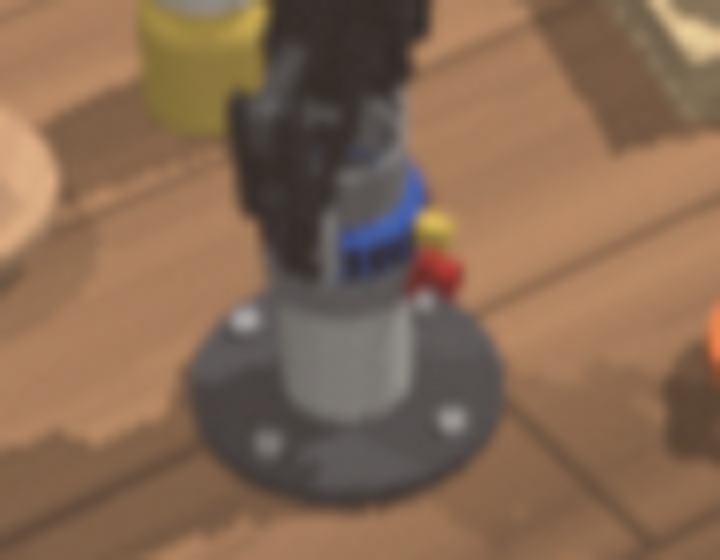

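The scene crop shows the yellow pointer (436,227) right above the red mark (437,270). Releasing and rising to check.

Emit:
{"op": "jog_arm", "data": {"commands": [{"hand":1,"translation":[0,0,0],"delta_rot":[0,0,0]},{"hand":1,"translation":[0,0,0],"delta_rot":[0,0,0]},{"hand":1,"translation":[0,0,0],"delta_rot":[0,0,0]},{"hand":1,"translation":[0,0,0],"delta_rot":[0,0,0]},{"hand":1,"translation":[0,0,0],"delta_rot":[0,0,0]},{"hand":1,"translation":[0,0,0.01],"delta_rot":[0,0,0]},{"hand":1,"translation":[0,0,0.02],"delta_rot":[0,0,0]},{"hand":1,"translation":[0,0,0.03],"delta_rot":[0,0,0]},{"hand":1,"translation":[0,0,0.03],"delta_rot":[0,0,0]},{"hand":1,"translation":[0,0,0.03],"delta_rot":[0,0,0]},{"hand":1,"translation":[0,0,0.03],"delta_rot":[0,0,0]},{"hand":1,"translation":[0,0,0],"delta_rot":[0,0,0]},{"hand":1,"translation":[0,0,0],"delta_rot":[0,0,0]}]}}

```text
clock: 12.87
eef_pos: [555.2, -33.6, 234.7]
tcp_rot: [-0.332, 0.626, -0.331, -0.623]
force: [0.3, 0.5, -0.4]
opening: 85.6
```

```bash
python3 pm.py w10; python3 - <<'E'
from m import *
d=load('w10');cv2.imwrite('pics/w10c.png',cv2.resize(d['image'][120:280,240:400,::-1],None,fx=3.7,fy=3.7,interpolation=cv2.INTER_CUBIC))
d=shot('scene','s10');cv2.imwrite('pics/s10c.png',cv2.resize(d['image'][190:260,270:360,::-1],None,fx=8,fy=8,interpolation=cv2.INTER_CUBIC))
c=np.array([554.5,-32.7])
hsv=cv2.cvtColor(d['image'],cv2.COLOR_RGB2HSV).astype(int);H,S,V=[hsv[...,i] for i in range(3)]
w=np.zeros(H.shape,bool);w[210:230,315:332]=1
for nm,m,h in(('y',(H>17)&(H<34)&(S>110),94),('r',((H<7)|(H>174))&(S>130),74)):
    v,u=np.nonzero(w&m);p=ray(d,u.mean(),v.mean(),h);q=p[:2]-c;print(nm,len(u),u.mean(),v.mean(),p.round(1),np.hypot(*q),np.arctan2(q[1],q[0]))
E
```

```text
tip [-23.3 -16.8 -14.7] 43.4
tip [-23.  -16.6 -14.6] 40.5
12.9167 [553.9 -33.5 232.8] open 85.5 yaw 2.165 tilt [ 0.002  -0.0002] F [-0.3  0.3 -0.6]
collar 554.6000366210938 -32.93954849243164 23.92556381225586 836
yel 62 px 328.0 230.0 z 98.3 ang med 0.6103315677183531 mid 0.610610266084763 r 35.4 41.7
red 5 px 322.0 228.0 z 80.6 ang med 0.48081701123172377 mid 0.4728394713054084 r 42.9 44.6
blue 980 px 327.0 173.0 z 102.3 ang med None mid None r 19.0 30.5
y 17 324.11764705882354 217.94117647058823 [582.6 -10.   94. ] 36.113338414217445 0.6811689673607934
r 22 324.45454545454544 223.36363636363637 [583.9  -9.9  74. ] 37.26103233643433 0.66006932344595
```

View pics/w10c.png

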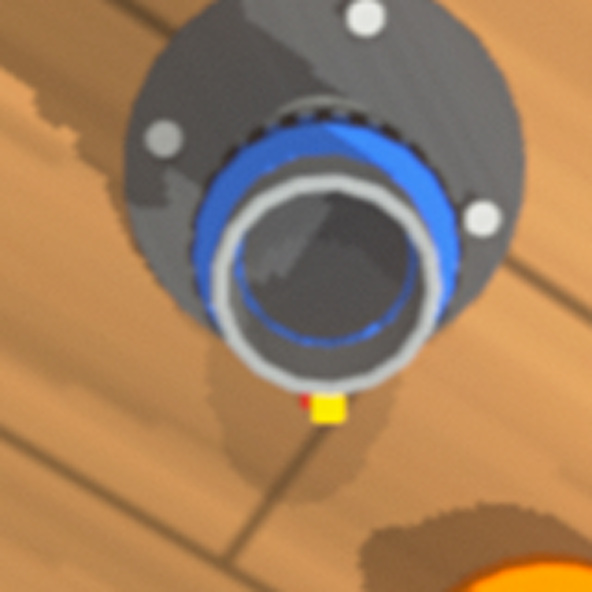

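View pics/s10c.png

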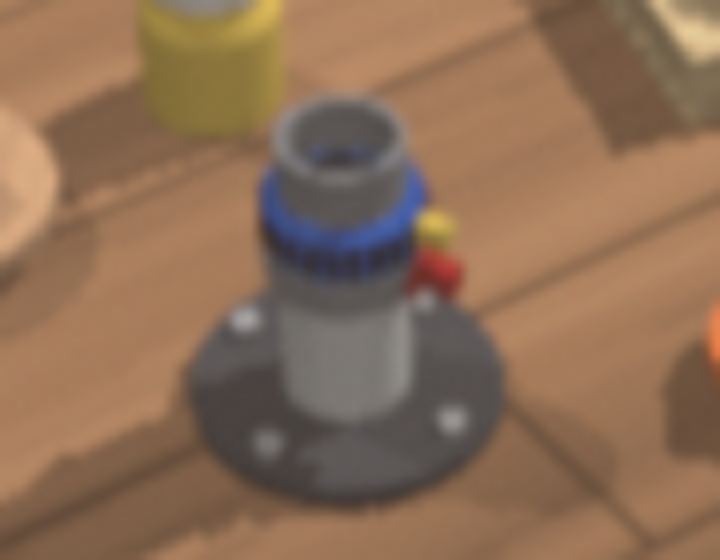

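```bash
python3 - <<'E'
from m import *
c=np.array([554.5,-32.7])
for t,h,nm in(('w1',80,'r'),('w2',80,'r'),('w5',80,'r'),('w6',80,'r'),('w7',80,'r'),('w10',80,'r'),('w5',98.2,'y'),('w10',98.2,'y')):
    d=load(t);hsv=cv2.cvtColor(d['image'],cv2.COLOR_RGB2HSV).astype(int);H,S,V=[hsv[...,i] for i in range(3)]
    W=pts(d);near=np.hypot(W[...,0]-c[0],W[...,1]-c[1])<52
    m=((H<6)|(H>174))&(S>140) if nm=='r' else (H>18)&(H<34)&(S>140)
    Q=W[near&m&(abs(W[...,2]-h)<1.2)][:,:2]-c
    if len(Q)<5: print(t,len(Q));continue
    for a in(0.58,) if nm=='r' else (np.median(np.arctan2(Q[:,1],Q[:,0])),):
        e=np.array([np.cos(a),np.sin(a)]);n=np.array([-e[1],e[0]]);r=Q@e;l=Q@n
        o=r>37
        for lo in (34,37,40,43):
            k=(r>=lo)&(r<lo+3)
            if k.sum()>3: print(t,nm,round(a,3),lo,k.sum(),'tang',l[k].min().round(1),l[k].max().round(1),'ang',(a+(l[k].min()+l[k].max())/2/(lo+1.5)).round(3))
E
```

```text
w1 r 0.58 43 21 tang -4.2 4.1 ang 0.578
w2 r 0.58 34 31 tang -4.4 4.4 ang 0.58
w2 r 0.58 37 35 tang -5.4 4.4 ang 0.567
w2 r 0.58 40 35 tang -5.5 4.2 ang 0.564
w2 r 0.58 43 32 tang -5.7 4.0 ang 0.561
w5 r 0.58 34 11 tang -4.6 3.9 ang 0.571
w5 r 0.58 37 31 tang -5.5 4.3 ang 0.563
w5 r 0.58 40 30 tang -4.9 4.0 ang 0.568
w5 r 0.58 43 26 tang -4.5 4.1 ang 0.575
w6 r 0.58 37 37 tang -4.2 4.3 ang 0.582
w6 r 0.58 40 58 tang -5.4 4.2 ang 0.565
w6 r 0.58 43 49 tang -5.6 4.2 ang 0.565
w7 r 0.58 37 7 tang 2.2 4.5 ang 0.667
w7 r 0.58 40 55 tang -2.3 4.3 ang 0.603
w7 r 0.58 43 81 tang -5.2 4.2 ang 0.568
w10 4
w5 y -0.431 37 30 tang -3.5 3.5 ang -0.431
w5 y -0.431 40 17 tang -3.5 3.4 ang -0.431
w10 y 0.604 34 16 tang -3.5 3.5 ang 0.604
w10 y 0.604 37 26 tang -3.5 3.5 ang 0.604
w10 y 0.604 40 17 tang -3.5 3.5 ang 0.604
```

Pointer is at 0.605 and the mark averages about 0.57 over the earlier views, so I'm 1.5 mm past it. I'll regrip and take off 0.035.

Emit:
{"op": "jog_arm", "data": {"commands": [{"hand":1,"translation":[0,0,-0.03],"delta_rot":[0,0,0]},{"hand":1,"translation":[0,0,-0.03],"delta_rot":[0,0,0]},{"hand":1,"translation":[0,0,-0.03],"delta_rot":[0,0,0]},{"hand":1,"translation":[0,0,-0.03],"delta_rot":[0,0,0]},{"hand":1,"translation":[0,0,-0.02],"delta_rot":[0,0,0]},{"hand":1,"translation":[0,0,-0.0095],"delta_rot":[0,0,0]},{"hand":1,"translation":[0,0,0],"delta_rot":[0,0,0]},{"hand":1,"translation":[0,0,0],"delta_rot":[0,0,0]},{"hand":1,"translation":[0,0,0],"delta_rot":[0,0,0]}]}}

```text
clock: 13.72
eef_pos: [554.5, -33.5, 83.3]
tcp_rot: [-0.332, 0.625, -0.331, -0.624]
force: [-0.6, -0.2, 0.6]
opening: 85.6
```

Emit:
{"op": "jog_arm", "data": {"commands": [{"hand":0.6,"translation":[0,0.0005,0],"delta_rot":[0,0,0]},{"hand":0.6,"translation":[0,0,0],"delta_rot":[0,0,0]},{"hand":0.6,"translation":[0,0,0],"delta_rot":[0,0,0]},{"hand":0.6,"translation":[0,0,0],"delta_rot":[0,0,0]},{"hand":0.6,"translation":[0,0,0],"delta_rot":[0,0,0]},{"hand":0.6,"translation":[0,0,0],"delta_rot":[0,0,0]},{"hand":0.6,"translation":[0,0,0],"delta_rot":[0,0,-0.018]},{"hand":0.6,"translation":[0,0,0],"delta_rot":[0,0,-0.018]},{"hand":0.6,"translation":[0,0,0],"delta_rot":[0,0,0]},{"hand":0.6,"translation":[0,0,0],"delta_rot":[0,0,0]},{"hand":0.6,"translation":[0,0,0],"delta_rot":[0,0,0]},{"hand":1,"translation":[0,0,0],"delta_rot":[0,0,0]},{"hand":1,"translation":[0,0,0],"delta_rot":[0,0,0]},{"hand":1,"translation":[0,0,0],"delta_rot":[0,0,0]},{"hand":1,"translation":[0,0,0],"delta_rot":[0,0,0]},{"hand":1,"translation":[0,0,0],"delta_rot":[0,0,0]}]}}

```text
clock: 15.05
eef_pos: [553.6, -33.0, 82.3]
tcp_rot: [-0.343, 0.618, -0.343, -0.618]
force: [-0.2, -0.2, -0.5]
opening: 85.2
```

Emit:
{"op": "jog_arm", "data": {"commands": [{"hand":1,"translation":[0,0,0.01],"delta_rot":[0,0,0]},{"hand":1,"translation":[0,0,0.02],"delta_rot":[0,0,0]},{"hand":1,"translation":[0,0,0.03],"delta_rot":[0,0,0]},{"hand":1,"translation":[0,0,0.03],"delta_rot":[0,0,0]},{"hand":1,"translation":[0,0,0.03],"delta_rot":[0,0,0]},{"hand":1,"translation":[0,0,0.03],"delta_rot":[0,0,0]},{"hand":1,"translation":[0,0,0],"delta_rot":[0,0,0]},{"hand":1,"translation":[0,0,0],"delta_rot":[0,0,0]},{"hand":1,"translation":[0,0,0],"delta_rot":[0,0,0]}]}}

```text
clock: 15.8
eef_pos: [553.3, -32.9, 232.4]
tcp_rot: [-0.343, 0.618, -0.343, -0.618]
force: [-0.7, 1.1, 0.1]
opening: 85.5
```

```bash
python3 pm.py w11; python3 - <<'E'
from m import *
d=load('w11');cv2.imwrite('pics/w11c.png',cv2.resize(d['image'][120:280,240:400,::-1],None,fx=3.7,fy=3.7,interpolation=cv2.INTER_CUBIC))
# switch box from wrist cams
for t in('w5','w11'):
    d=load(t);W=pts(d);hsv=cv2.cvtColor(d['image'],cv2.COLOR_RGB2HSV).astype(int);H,S,V=[hsv[...,i] for i in range(3)]
    g=(H>60)&(H<95)&(S>60)&(abs(W[...,2]-45)<3);print(t,g.sum(), cv2.minAreaRect(W[g][:,:2].astype(np.float32)) if g.sum()>20 else '')
E
```

```text
tip [-22.4 -15.9 -12.9] 43.0
tip [-22.2 -15.9 -14. ] 40.8
15.85 [552.8 -32.9 231.5] open 85.8 yaw 2.129 tilt [-0.0017  0.0001] F [-0.5  0.1 -0.3]
collar 554.8661499023438 -33.268123626708984 23.992630004882812 846
yel 59 px 325.0 233.0 z 98.5 ang med 0.5708299762529926 mid 0.5732242230909366 r 35.7 41.9
red none 0
blue 999 px 325.0 176.0 z 102.2 ang med None mid None r 18.6 30.8
w5 5721 ((474.8992919921875, -311.2093811035156), (107.36227416992188, 127.44979858398438), 83.06874084472656)
w11 820 ((536.3952026367188, -276.5927429199219), (21.389680862426758, 46.66660690307617), 32.52311706542969)
```

View pics/w11c.png

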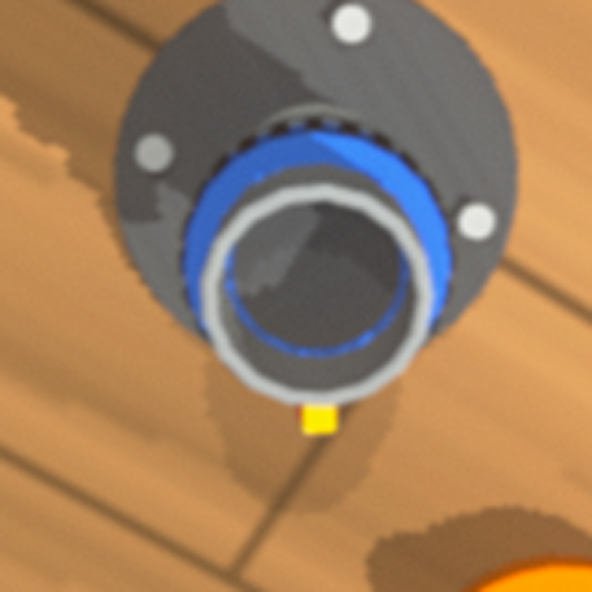

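Pointer is now at 0.572 with the mark hidden evenly beneath it (crop 320,418). Now the lever: I'll move to the robot side of the switch box, shutting the hand on the way.

Emit:
{"op": "jog_arm", "data": {"commands": [{"hand":1,"translation":[-0.01,-0.016,0],"delta_rot":[0,0,-0.04]},{"hand":0.5,"translation":[-0.019,-0.029,0],"delta_rot":[0,0,-0.08]},{"hand":0,"translation":[-0.019,-0.029,0],"delta_rot":[0,0,-0.08]},{"hand":0,"translation":[-0.019,-0.03,0],"delta_rot":[0,0,-0.08]},{"hand":0,"translation":[-0.019,-0.03,0],"delta_rot":[0,0,-0.08]},{"hand":0,"translation":[-0.019,-0.03,0],"delta_rot":[0,0,-0.08]},{"hand":0,"translation":[-0.019,-0.03,0],"delta_rot":[0,0,-0.08]},{"hand":0,"translation":[-0.019,-0.029,0],"delta_rot":[0,0,-0.08]},{"hand":0,"translation":[-0.019,-0.029,0],"delta_rot":[0,0,-0.08]},{"hand":0,"translation":[-0.01,-0.015,0],"delta_rot":[0,0,0]},{"hand":0,"translation":[0,0,0],"delta_rot":[0,0,0]},{"hand":0,"translation":[0,0,0],"delta_rot":[0,0,0]},{"hand":0,"translation":[0,0,0],"delta_rot":[0,0,0]}]}}

```text
clock: 16.93
eef_pos: [381.3, -299.0, 231.3]
tcp_rot: [0.529, -0.468, 0.529, 0.47]
force: [-0.3, -0.2, 1.3]
opening: 0.1
```

```bash
cat > lv.py <<'E'
import sys
from m import *
tag=sys.argv[1]
for n in('wrist','scene'):
    d=shot(n,f'{tag}{n[0]}');W=pts(d);hsv=cv2.cvtColor(d['image'],cv2.COLOR_RGB2HSV).astype(int);H,S,V=[hsv[...,i] for i in range(3)]
    w=(abs(W[...,0]-475)<90)&(abs(W[...,1]+311)<70)
    r=w&((H<6)|(H>174))&(S>130)&(V>60)&(W[...,2]>115)
    if r.sum():
        v,u=np.nonzero(r);Q=W[r];print(n,'ball',r.sum(),u.mean().round(1),v.mean().round(1),'mean',Q.mean(0).round(1),'bbox',Q.min(0).round(1),Q.max(0).round(1),'ray142',ray(d,(u.min()+u.max())/2,(v.min()+v.max())/2,142).round(1))
    g=w&(H>60)&(H<95)&(S>60)&(abs(W[...,2]-45)<3)
    if g.sum()>20: print('box',g.sum(),cv2.minAreaRect(W[g][:,:2].astype(np.float32)))
s,M,P=tool(d);print(s['clock'],s['eef_pos'].round(1),s['force'].round(1),s['opening'],'yaw',np.arctan2(M[1,2],M[0,2]))
E
python3 lv.py a
```

```text
box 4690 ((463.6446228027344, -311.775634765625), (106.68449401855469, 107.31788635253906), 83.82919311523438)
scene ball 61 204.1 217.9 mean [ 453.8 -310.8  154.9] bbox [ 440.8 -321.5  145.2] [ 461.1 -298.8  163.9] ray142 [ 438.8 -307.4  142. ]
box 399 ((477.8359375, -314.052978515625), (102.54348754882812, 123.36532592773438), 83.49954986572266)
17.0333 [ 381.9 -298.8  231.8] [-0.3 -0.8 -0. ] 0.01803855885126081 yaw 1.4510995598027148
```

View pics/aw.png

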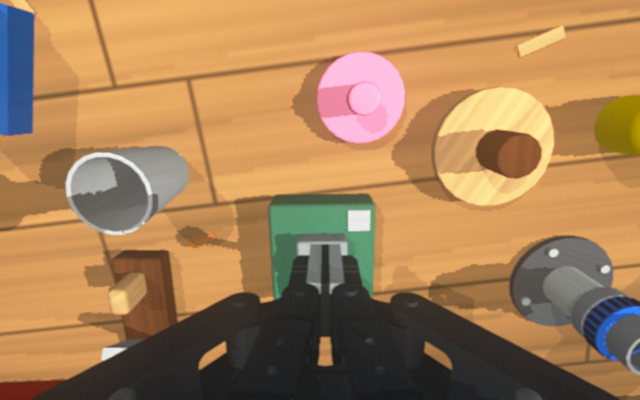

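View pics/as.png

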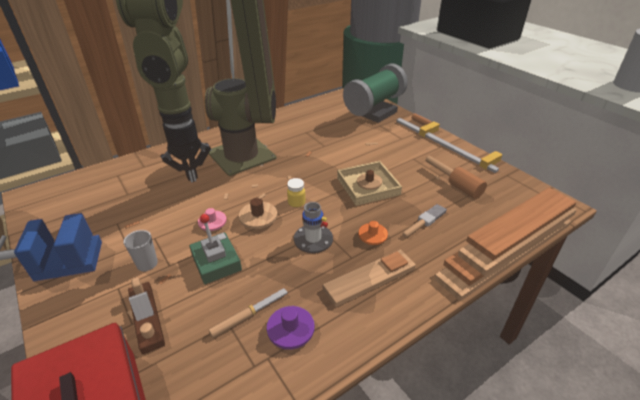

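Emit:
{"op": "jog_arm", "data": {"commands": [{"hand":0,"translation":[0,-0.002,-0.03],"delta_rot":[0,0,0]},{"hand":0,"translation":[0,0,-0.03],"delta_rot":[0,0,0]},{"hand":0,"translation":[0,0,-0.03],"delta_rot":[0,0,0]},{"hand":0,"translation":[0,0,-0.008],"delta_rot":[0,0,0]},{"hand":0,"translation":[0,0,0],"delta_rot":[0,0,0]},{"hand":0,"translation":[0.0149,-0.0017,0],"delta_rot":[0,0,0]},{"hand":0,"translation":[0.0099,-0.0011,0],"delta_rot":[0,0,0]},{"hand":0,"translation":[0.0099,-0.0011,0],"delta_rot":[0,0,0]},{"hand":0,"translation":[0.0099,-0.0011,0],"delta_rot":[0,0,0]},{"hand":0,"translation":[0.0099,-0.0011,0],"delta_rot":[0,0,0]},{"hand":0,"translation":[0,0,0],"delta_rot":[0,0,0]},{"hand":0,"translation":[0,0,0],"delta_rot":[0,0,0]}]}}

```text
clock: 18.03
eef_pos: [436.8, -308.1, 134.5]
tcp_rot: [0.529, -0.469, 0.529, 0.469]
force: [0.2, -0.1, -0.5]
opening: 0.1
```

```bash
python3 lv.py b
```

```text
wrist ball 444 325.0 351.7 mean [ 457.3 -310.8  169.4] bbox [ 426.8 -314.9  161.4] [ 469.6 -305.3  210.4] ray142 [ 480.1 -313.5  142. ]
box 11373 ((463.2434387207031, -311.9441833496094), (107.53543853759766, 107.29740905761719), 83.52088928222656)
scene ball 64 205.5 220.1 mean [ 468.8 -312.4  158.7] bbox [ 445.2 -323.1  150. ] [ 479.  -297.7  167.4] ray142 [ 448.9 -307.2  142. ]
box 430 ((478.6620788574219, -314.2417907714844), (102.92080688476562, 121.79000854492188), 82.73798370361328)
18.1333 [ 435.8 -307.9  134.2] [-0.2  0.8  0.7] 0.22516098562989387 yaw 1.4493741137829041
```

View pics/bw.png

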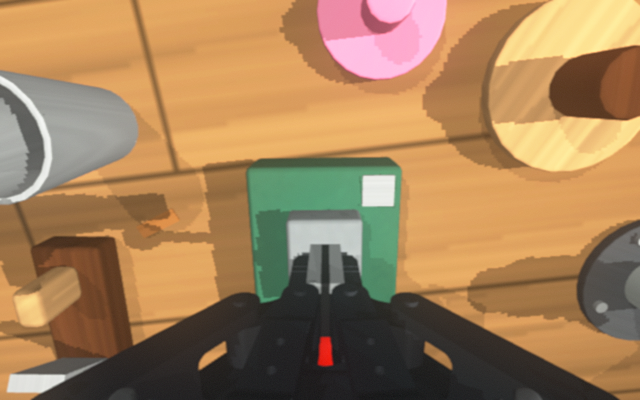

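The ball (red at 325,352) is centred ahead of the fingers and moving. I'll keep pushing.

Emit:
{"op": "jog_arm", "data": {"commands": [{"hand":0,"translation":[0.0099,-0.0011,0],"delta_rot":[0,0,0]},{"hand":0,"translation":[0.0099,-0.0011,0],"delta_rot":[0,0,0]},{"hand":0,"translation":[0.0099,-0.0011,0],"delta_rot":[0,0,0]},{"hand":0,"translation":[0.0099,-0.0011,0],"delta_rot":[0,0,0]},{"hand":0,"translation":[0.006,-0.0007,0],"delta_rot":[0,0,0]},{"hand":0,"translation":[0,0,0],"delta_rot":[0,0,0]},{"hand":0,"translation":[0,0,0],"delta_rot":[0,0,0]}]}}

```text
clock: 18.72
eef_pos: [482.4, -313.2, 134.2]
tcp_rot: [0.529, -0.469, 0.529, 0.469]
force: [0.9, 0.3, 0.1]
opening: 0.1
```

```bash
python3 lv.py c; python3 - <<'E'
from m import *
d=load('cs');cv2.imwrite('pics/csc.png',cv2.resize(d['image'][180:290,160:270,::-1],None,fx=5,fy=5,interpolation=cv2.INTER_CUBIC))
E
```

```text
wrist ball 314 293.6 351.1 mean [ 501.  -322.4  168.9] bbox [ 463.1 -373.3  155.1] [ 516.7 -311.9  220.6] ray142 [ 526.5 -388.6  142. ]
box 15386 ((473.87457275390625, -313.1699523925781), (107.54769897460938, 126.80970764160156), 83.73079681396484)
scene ball 62 211.0 232.4 mean [ 514.4 -317.4  152.1] bbox [ 487.  -327.6  138.8] [ 523.5 -302.6  159.7] ray142 [ 502.  -314.1  142. ]
box 452 ((477.1982421875, -313.5676574707031), (103.3072738647461, 125.26643371582031), 83.67867279052734)
18.8167 [ 481.6 -313.   134.2] [-0.   0.1 -0.8] -0.13405659491295557 yaw 1.44944244891008
```

View pics/csc.png

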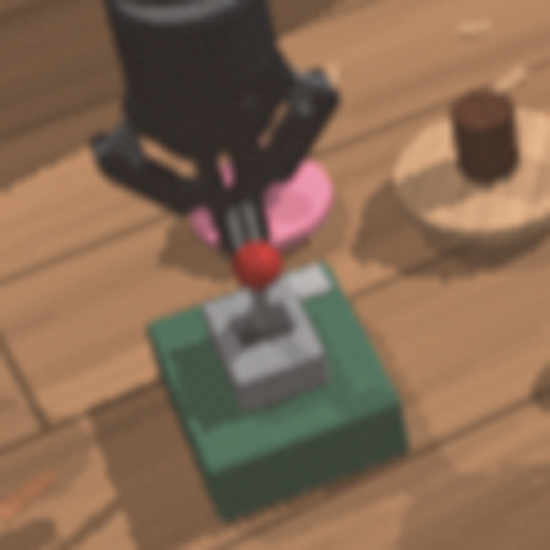

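Ball at (258,263) in the crop, not fully over yet. Continuing in small steps and watching the force.

Emit:
{"op": "jog_arm", "data": {"commands": [{"hand":0,"translation":[0.004,-0.0005,0],"delta_rot":[0,0,0]},{"hand":0,"translation":[0.003,-0.0003,0],"delta_rot":[0,0,0]},{"hand":0,"translation":[0,0,0],"delta_rot":[0,0,0]}]}}

```text
clock: 19.07
eef_pos: [489.0, -314.0, 134.3]
tcp_rot: [0.529, -0.469, 0.529, 0.469]
force: [-0.5, 0.2, 0.2]
opening: 0.0
```

Emit:
{"op": "jog_arm", "data": {"commands": [{"hand":0,"translation":[0.003,-0.0003,0],"delta_rot":[0,0,0]},{"hand":0,"translation":[0,0,0],"delta_rot":[0,0,0]}]}}

```text
clock: 19.23
eef_pos: [490.8, -314.0, 134.1]
tcp_rot: [0.529, -0.468, 0.53, 0.469]
force: [-2.7, 0.4, 1.1]
opening: 0.2
```

Emit:
{"op": "jog_arm", "data": {"commands": [{"hand":0,"translation":[0.002,-0.0002,0],"delta_rot":[0,0,0]},{"hand":0,"translation":[0,0,0],"delta_rot":[0,0,0]}]}}

```text
clock: 19.4
eef_pos: [491.0, -314.0, 134.1]
tcp_rot: [0.528, -0.467, 0.531, 0.47]
force: [-7.5, 0.2, 3.5]
opening: -0.0
```

Emit:
{"op": "jog_arm", "data": {"commands": [{"hand":0,"translation":[0.002,-0.0002,0],"delta_rot":[0,0,0]},{"hand":0,"translation":[0,0,0],"delta_rot":[0,0,0]}]}}

```text
clock: 19.57
eef_pos: [491.1, -314.0, 134.0]
tcp_rot: [0.527, -0.466, 0.532, 0.471]
force: [-11.4, 0.2, 6.4]
opening: 0.1
```

Emit:
{"op": "jog_arm", "data": {"commands": [{"hand":0,"translation":[-0.01,0.0012,0],"delta_rot":[0,0,0]},{"hand":0,"translation":[-0.025,0.003,0],"delta_rot":[0,0,0]},{"hand":0,"translation":[-0.035,0.004,0],"delta_rot":[0,0,0]},{"hand":0,"translation":[-0.03,0.004,0.02],"delta_rot":[0,0,0]},{"hand":0,"translation":[0,0,0.04],"delta_rot":[0,0,0]},{"hand":0,"translation":[0,0,0.04],"delta_rot":[0,0,0]},{"hand":0,"translation":[0,0,0],"delta_rot":[0,0,0]},{"hand":0,"translation":[0,0,0],"delta_rot":[0,0,0]}]}}

```text
clock: 20.23
eef_pos: [397.8, -304.0, 237.6]
tcp_rot: [0.53, -0.472, 0.529, 0.466]
force: [0.3, 0.3, -0.1]
opening: -0.3
```

```bash
python3 lv.py d; python3 - <<'E'
from m import *
shot('side','dside')
d=load('ds')
c=np.array([554.5,-32.7]);cv2.imwrite('pics/dsc.png',cv2.resize(d['image'][170:290,180:410,::-1],None,fx=3.4,fy=3.4,interpolation=cv2.INTER_CUBIC))
E
```

```text
wrist ball 240 325.2 344.7 mean [ 488.3 -315.4  184.1] bbox [ 402.4 -324.1  150.9] [ 524.  -302.4  288.4] ray142 [ 522.7 -319.6  142. ]
box 5492 ((473.4022216796875, -312.58087158203125), (107.11994934082031, 127.12042236328125), 83.74927520751953)
scene ball 62 211.9 234.7 mean [ 520.7 -318.4  149.3] bbox [ 510.  -328.6  140.9] [ 528.6 -306.1  156.3] ray142 [ 514.1 -316.5  142. ]
box 412 ((477.21075439453125, -314.00250244140625), (102.3893814086914, 122.98279571533203), 83.46839141845703)
20.3333 [ 396.  -302.5  234.4] [-0.3  0.3 -0.4] 0.17086214992354856 yaw 1.4494490661051969
```

View pics/dsc.png

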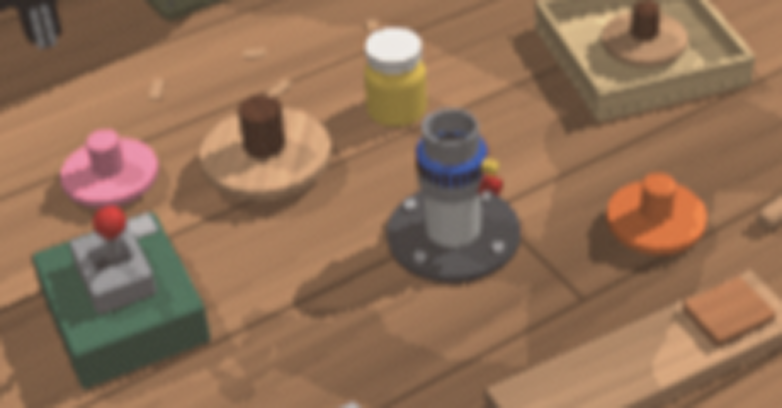

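View pics/dside.png

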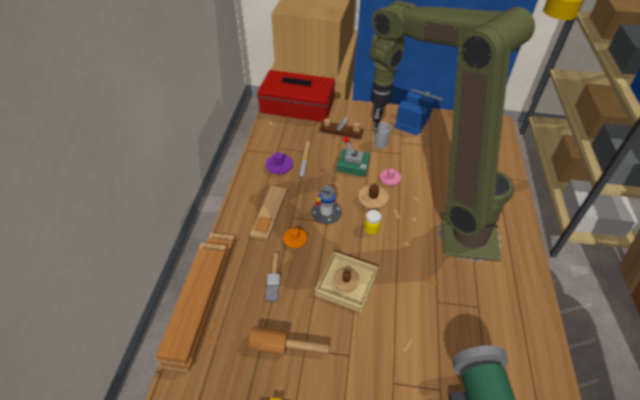

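The lever is hard over: ball at x ≈ 514, against 515 expected. The cap is in the tray at side view (347,275), the pointer is over the mark, nothing else has moved, and the gripper is clear. Handing in.

```bash
python3 -c "
from station import env
print(env.hand_in()); print(env.sense()['clock'])"
```

```text
the job is handed in; nothing more can be done
None
the job is handed in; nothing more can be done
```

The dust suction is ready and the job is handed in, at about 20 s on the clock; no verdict was reported.

- **Cap:** I lifted it off the post and lowered it until it touched the tray floor (10.8 N) before opening. It stands knob up near the tray's middle, with the knob top 62 mm above the bench.
- **Shutter ring:** I gripped only the blue ring, with the fingertips about 5 mm above the lower collar. The first turn of 1.03 rad went about 0.035 rad past the mark, so I regripped and turned it back. The pointer now reads 0.572 rad; the mark read about 0.57 in earlier views.
- **Fan lever:** I pushed it until it stopped (force rose to 11 N). The ball is at x ≈ 514 mm, against about 515 expected.
- **Other things on the bench:** in the last pictures they look unmoved, and the gripper was clear of everything.

**Readings that disagreed:**
- The scene camera put the pointer and mark about 0.02 rad apart after the first turn, not 0.035. I trusted the sharper wrist views.
- Single mark readings scattered from 0.56 to 0.67 rad. The highest came from views where the ring hid part of the mark.
- After the final adjustment the mark was hidden under the pointer, so I could not measure it again from above.

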